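Hang the tray of practice fingers on the drying rail and switch on the fan

ROBOT

A 7-joint arm with a two-finger parallel gripper is mounted at the origin on the work surface. World frame = base frame: x ahead of the robot, y to its left, z up, the work surface at z = 0. Lengths are in m, angles in rad, forces in N, time in s.
With the tool pointing down it reaches from about 0.425 to 0.925 m from the base axis. Payload 6.8 kg.
Tool frame: the origin (TCP) lies midway between the tips of the shut fingers; the grasp point (between the pads) lies 19 mm behind it; z points along the fingers, y is the line along which they close (so a half turn about z gives the same grasp; the last joint's range is limited). The gripper opens to 85 mm and grips with 20 to 120 N. Pads are 22 mm wide; open, the fingers measure 114 mm over their backs; the gripper's body (76 mm by 85 mm) begins 54 mm behind the grasp point. The pads swing forward as they close: fully open they stand 13 mm farther back than shut.
Start: joints at [1.122, 0.477, 0.022, 1.555, -0.011, 1.109, -0.083], TCP at [0.226, -0.636, 0.199] pointing down, gripper open.
Joint ranges: [-2.96, 2.96], [-0.34, 2.1], [-1.41, 1.46], [0.24, 2.44], [-1.37, 4.51], [0.17, 1.92], [-2.96, 2.96]. Speed limits (rad/s): [2.39, 2.39, 3.14, 3.14, 3.14, 3.14, 3.14].

INTERFACE

Orientations are given as a unit quaternion [w, x, y, z].
In Python, from station import * gives the robot as it stands.
- The arm moves only by the shell command python3 -m creep 'ROWS' [FORCE]. ROWS is JSON, a list of rows, each a list of 7 numbers: the gripper command: -1 is shut, 1 is fully open, values between are in proportion, then the shift along the world's x, y, z in mm, then the turn, a rotation vector about the world's x, y, z in rad. A call has 1 to 5 rows; each row shifts and turns the commanded pose from where the row before left it; what a row does not reach is not made up. A row lasts 1/8 s, in which the tool goes at most 62.5 mm and 10.7 degrees, less where a joint would pass 70% of its speed; a pose out of reach is approached as far as the arm can. A call is refused whole if a number of a shift passes 62.5 or a number of a turn 0.188, either way. A call with a gripper value outside its range is refused whole. The fingers move at their own pace and stop on an object; FORCE is the grip in N (left out, the last holds). Time passes only in rows, so rows that do not move let the fingers close. It gives the time, the measured TCP pose, the force, the opening and the grip force at its end, in the units of the state.
- get_obs(): the state, without advancing time (a new reading comes with each control period).
- read_camera(name): name is "side" or "top" or "wrist"; returns (picture, depth): 384x512x3 uint8, red, green, blue; 384x512 float32, m along the optical axis (not along the pixel's ray), 0 where there is no reading.
- camera_params(name): a dict with "intrinsics" (3x3 intrinsics, pixels), "cam_to_world" (4x4, takes a point from camera to world coordinates); the wrist camera has in their place "mount" (4x4, takes a point from camera to tool coordinates, whose origin is the TCP and whose axes are the flange's). Camera axes: x right, y up, looking along -z (the intrinsics and any distortion apply to the point x, -y, -z); pixel columns grow to the right and rows downward; lengths in m; the calibration is good to about 2 mm. The wrist camera is an equidistant fisheye: a pixel r from the principal point sees the ray r / f radians off the axis. A picture is of the moment at which its call begins: read the wrist's pose just before it. camera_params takes no time and is no camera call.
- hand_in(): hands the job in; it is judged then, once.
The state is a dict: "t": time; "q": joint angles; "joint_vel": joint speeds; "joint_torque": joint torques, N m; "eef_pos": TCP position; "tool_rot": TCP orientation; "contact_force": force on the tool from outside, world axes, zero at the start; "torque": the same for the moment, N m; "gripper_width": opening from 0.0 (shut) to 1.0 (fully open); "grasp_force": force on a finger pad.
Only numpy, scipy, OpenCV 4.12 (cv2) and the standard library are available. Lean on these libraries where they do the work, as an engineer would, in place of code of your own. Each camera call takes 0.05 s, during which the arm holds its last target. There are 200 camera calls.

TASK

Lift the tray of freshly painted practice fingers by its black handle, keep it about level, bring its two hooks over the lip of the drying rail and lower it gently until both sit fully home behind the lip, then let go, without the arm or gripper bumping the station or its lamp. Then turn the green middle knob on the sloped control box clockwise as far as it goes without touching the black knobs beside it, and back off. Leave the jar, polish bottle, buffer block and nail file where they are.

Things in the scene. Friction and masses are not known exactly. Their poses are not given: they have to be found in the camera images.
- tray: white tray, 180 mm long (its y) by 80 mm (its x), 0.3 to 0.5 kg, loose on the table. Origin: centre of its underside; x points from the low front edge to the back with the hooks, z up. Four peach practice fingers fixed on it at y = +-38 and +-72 mm, up to 67 mm high. Two hooks at the back (y = +-65 mm), up to z = 95 mm; the back below them is flat at x = 40 mm. Black handle plate in the middle.
- handle (a point): where to grip the black handle: tray (0, 0, 115) mm, tray's axes. The handle is an upright plate 14 mm thick in y, 34 mm wide in x, from the tray's floor up to z = 130 mm; its flat sides face +-y.
- hook_left (a point): centre of the lower end of the hook tip on the tray's +y side: tray (54.5, 65, 65) mm. The hook is a steel strap 24 mm wide, bent back and down: underside of the bend at tray z = 90 mm, throat 12 mm wide (x = 40 to 52 mm), downturned tip 5 mm thick (x = 52 to 57 mm) from there down to z = 65 mm.
- hook_right (a point): the same on the tray's -y side: tray (54.5, -65, 65) mm.
- station: fixed drying station; origin on the table under the front face of the lip, mid-rail; x away from the robot, y along the rail, z up. The tray hangs on its -x side, tray axes along the station's, tray origin near (-43, 0, 110) mm, leaning up to 5 degrees. Posts 20 mm square at y = +-125, x = 5 to 25 mm carry the lamp bar. Fan housing at the foot: x = 20 to 150 mm, 67 mm high.
- lip (a point): middle of the lip's upper edge, front face: station (0, 0, 200) mm, station's axes. The lip is the top of a steel front plate 5 mm thick (x = 0 to 5 mm), 230 mm long in y, reaching down to z = 90 mm. Behind it a channel 20 mm wide with its floor 30 mm below the edge, then a back wall (x = 25 to 30 mm), its top 15 mm below the lip's edge.
- lamp (a point): middle of the lower front edge of the white lamp bar: station (-26, 0, 360) mm. The bar spans station x = -26 to -4, y = +-145, z = 360 to 396 mm, above the rail and just behind a hung tray's handle: an upright gripper strikes it, one leaning back towards station -x by 25 to 40 degrees passes below.
- console: fixed control box, 245 mm wide (its y), about 110 mm deep, up to 91 mm high without its knobs. Origin on the table under its middle. Its panel slopes 28 degrees, low edge towards its -x; outward panel normal in its frame (-0.469, 0, 0.883), up the slope (0.883, 0, 0.469). Three knobs in a row across it, 70 mm apart.
- fan_knob (a joint): angle of the green middle knob, rad: grows clockwise seen looking at the panel, from 0 to a stop at 1.5; starts at 0.1 to 0.7. Stays where it is left; turning takes about 0.05 N m. At 0 its bar runs straight up the slope, the white pointer line on the lower half.
- fan_knob_grip (a point): on the green knob's axis at the height to grip, 37 mm out from the panel, 7 mm below the top of the bar. z along the outward panel normal, x along the grip bar (turns with it), white line on the -x half. Bar 42 mm long, 14 mm thick, 32 mm high, on a 44 mm disc whose top is 23 mm below this point.
- knob_left: black neighbour knob, 70 mm to the console's +y of the green one, same shape; origin on its axis, 6 mm out from the panel, z along the outward panel normal, x along its bar. Not to be touched.
- knob_right: black neighbour knob, 70 mm to the console's -y of the green one, same shape and axes. Not to be touched.
- jar: red closed jar with black cap, 68 mm diameter, up to 95 mm high, loose; origin under its centre. Leave alone.
- polish: small pink polish bottle with black cap, 36 mm diameter, up to 85 mm high, loose; origin under its centre. Leave alone.
- buffer: white buffer block, 26 x 95 x 26 mm (long along its y), loose; origin under its centre. Leave alone.
- file: pale nail file, 168 mm long along its y, 28 mm wide, 6 mm thick, lying loose; origin under its centre. Leave alone.
Mind the look-alikes: they are no part of the job. Leave any yellow look-alike of the tray alone.

How it is judged:
By the outcome, as a careful person would: the job done as asked, in the order asked, and still so for the second after the job is handed in, with the robot touching nothing.
It also fails if it takes over 67 s, if anything falls off the work surface, if the arm or the gripper's body presses on something with over 40 N, if the wrist force passes 120 N, or if a joint passes its speed limit or range.

## Working session

There is one attempt and no reset: what is moved stays moved. The work goes in short steps, Python scripts to look and compute and a shell command to move; the robot and the scene stay as the last step left them, time stands still between calls to the robot, and variables do not carry over. Pictures are saved under pics/ and viewed, at most 10 in all, crops included, and the job is handed in when it is done.

```bash
mkdir -p pics; ls; cat > h.py <<'E'
from station import *
import numpy as np, cv2
from scipy.spatial.transform import Rotation as R
def cloud(name):
    o=get_obs(); p=camera_params(name); im,d=read_camera(name); K=np.array(p["intrinsics"])
    v,u=np.mgrid[0:384,0:512].astype(float)
    x=(u-K[0,2])/K[0,0]; y=(v-K[1,2])/K[1,1]
    if name=="wrist":
        r=np.hypot(x,y)+1e-9; s=np.tan(r)/r; x*=s; y*=s
        T=np.eye(4); q=o["tool_rot"]; T[:3,:3]=R.from_quat(np.r_[q[1:],q[0]]).as_matrix(); T[:3,3]=o["eef_pos"]
        M=T@np.array(p["mount"])
    else: M=np.array(p["cam_to_world"])
    P=np.stack([x*d,-y*d,-d],-1)@M[:3,:3].T+M[:3,3]
    P[d<=0]=np.nan
    return im,d,P
def save(im,fn): cv2.imwrite("pics/"+fn,cv2.cvtColor(im,cv2.COLOR_RGB2BGR))
E
python3 - <<'E'
from h import *
print(get_obs())
for n in ("top","side"):
    im,d,P=cloud(n); np.savez(n+"0.npz",im=im,P=P); 
    if n=="top": a=im
    print(n,np.round(camera_params(n)["cam_to_world"],2).tolist())
save(a,"top0.png"); save(im,"side0.png")
print(camera_params("wrist"))
E
```

```text
pics
{'t': 0.0, 'q': array([ 1.1219044 ,  0.47779869,  0.02233282,  1.5564514 , -0.01151714,
        1.10928248, -0.08310572]), 'joint_vel': array([ 0.00051966,  0.00027767,  0.00251251, -0.0010753 , -0.00057773,
       -0.00093277, -0.00153423]), 'joint_torque': array([-7.55048713e-04, -5.96441710e+01,  1.60736818e+00, -2.81190115e+01,
        1.24478806e-02,  9.47217224e-03,  1.21485149e-05]), 'eef_pos': array([ 0.22538338, -0.63557527,  0.19822659]), 'tool_rot': array([-8.81218919e-04,  9.85516075e-01,  1.69579611e-01, -2.10578679e-04]), 'contact_force': array([-0.01674559,  0.1905763 ,  0.00605184]), 'torque': array([-0.01020726,  0.00770585,  0.01718639]), 'grasp_force': 0.0, 'gripper_width': 1.0022912383027944}
top [[0.01, 1.0, -0.07, 0.34], [-1.0, 0.01, -0.01, 0.03], [-0.0, 0.07, 1.0, 1.34], [0.0, 0.0, 0.0, 1.0]]
side [[-1.0, 0.03, -0.04, 0.38], [-0.05, -0.67, 0.74, 1.07], [0.0, 0.75, 0.67, 1.15], [0.0, 0.0, 0.0, 1.0]]
{'intrinsics': array([[297.31863964,   0.        , 256.54974743],
       [  0.        , 297.31863964, 187.53648907],
       [  0.        ,   0.        ,   1.        ]]), 'mount': array([[-9.35579855e-05,  9.57171163e-01,  2.89522635e-01,
         7.32866608e-02],
       [ 9.99999996e-01,  8.78437832e-05,  3.27312886e-05,
        -6.84088473e-05],
       [ 5.89668206e-06,  2.89522636e-01, -9.57171167e-01,
        -1.74565857e-01],
       [ 0.00000000e+00,  0.00000000e+00,  0.00000000e+00,
         1.00000000e+00]])}
```

View pics/top0.png

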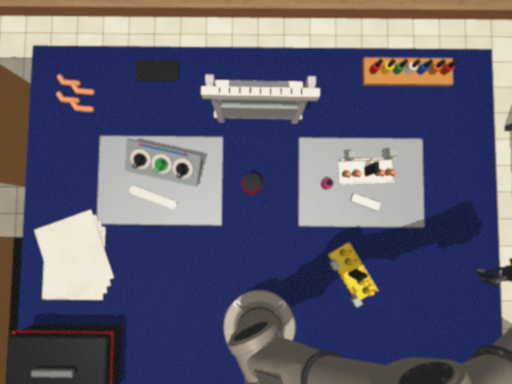

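View pics/side0.png

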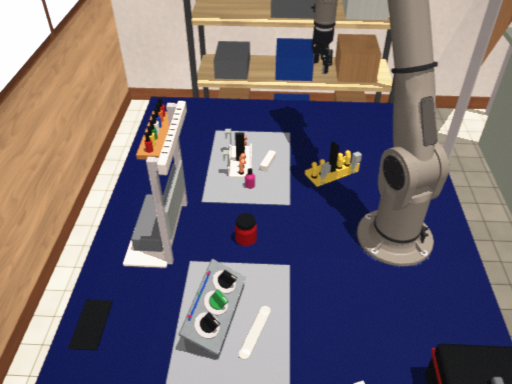

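White tray at top (367,170), with its hooks at (350,154) and (390,152) on the far side. The yellow look-alike is at top (353,273) and stays untouched. The green knob is at top (162,164), with black neighbours at (140,160) and (183,169). The station's lamp bar is at top (260,92). I'll measure these and confirm them in one enlarged crop.

```bash
cat > m.py <<'E'
from h import *
z=np.load("top0.npz"); im,P=z["im"],z["P"]; s=np.load("side0.npz"); si,S=s["im"],s["P"]
a=cv2.resize(im[140:195,325:410],None,fx=4.7,fy=6*0.783,interpolation=cv2.INTER_CUBIC)
b=cv2.resize(im[130:195,115:215],None,fx=4,fy=4,interpolation=cv2.INTER_CUBIC)[:a.shape[0]]
h=min(len(a),len(b)); save(np.hstack([a[:h],b[:h]])[:, :800],"crop.png")
def reg(P,im,x0,x1,y0,y1,z0,z1):
    m=(P[...,0]>x0)&(P[...,0]<x1)&(P[...,1]>y0)&(P[...,1]<y1)&(P[...,2]>z0)&(P[...,2]<z1); return m
print("table z", np.nanmedian(P[230:235,150:300,2]), np.nanmedian(S[260:300,120:160,2]))
print("tray ctr px",P[170,370],P[154,350],P[152,390],"lamp",P[92,210],P[92,310],"knob",P[164,162],P[160,140],P[169,183])
# tray: handle
for n,(I,Q) in dict(top=(im,P),side=(si,S)).items():
    c=P[170,370]
    m=reg(Q,I,c[0]-.12,c[0]+.12,c[1]-.14,c[1]+.14,.006,.2)
    dark=m&(I.max(-1)<70)&(Q[...,2]>.09)
    q=Q[dark]; print(n,"handle",len(q),np.round(np.median(q,0),4),np.round(np.percentile(q,[3,97],axis=0),4).tolist())
    for nm,mm in (("hooks",m&(Q[...,2]>.08)&(Q[...,0]>c[0]+.02)),("floor",m&(Q[...,2]>.006)&(Q[...,2]<.03)&(I.min(-1)>150))):
        q=Q[mm]; 
        if len(q)>5:
            r=cv2.minAreaRect((q[:,:2]*1000).astype(np.float32)); print(n,nm,len(q),r,np.round(np.percentile(q[:,2],[5,50,95]),4))
    # console knobs
    k=reg(Q,I,.2,.9,.1,.6,.04,.2)
    g=k&(I[...,1]>I[...,0]*1.6)&(I[...,1]>I[...,2]*1.3)&(I[...,1]>60)
    q=Q[g]; print(n,"green",len(q),np.round(np.median(q,0),4),np.round(np.percentile(q,[3,97],axis=0),4).tolist())
    # lamp bar
    l=reg(Q,I,.4,1.1,-.4,.4,.33,.43)&(I.min(-1)>120)
    q=Q[l]
    r=cv2.minAreaRect((q[:,:2]*1000).astype(np.float32)); print(n,"lamp",len(q),r,np.round(np.percentile(q,[2,50,98],axis=0),4).tolist())
    # lip
    l=reg(Q,I,.4,1.1,-.4,.4,.185,.21); q=Q[l]
    if len(q)>5: print(n,"lip",len(q),np.round(np.percentile(q,[2,50,98],axis=0),4).tolist(), cv2.minAreaRect((q[:,:2]*1000).astype(np.float32)))
E
python3 m.py
```

```text
table z -0.0004296584495182554 -0.00034900283555006073
tray ctr px [ 0.50956623 -0.34857786  0.07721304] [ 0.55833848 -0.28195778  0.09050551] [ 0.56515995 -0.40731183  0.09435818] lamp [0.65606798 0.13277119 0.39349905] [ 0.65702204 -0.11016541  0.39649097] knob [0.51886615 0.31010092 0.10660645] [0.53081829 0.37928907 0.10706526] [0.50484641 0.24552535 0.0976681 ]
top handle 56 [ 0.5124 -0.3499  0.1191] [[0.4996, -0.3559, 0.0941], [0.5252, -0.3481, 0.1324]]
top hooks 131 ((551.4612426757812, -354.5384521484375), (42.683353424072266, 154.6831817626953), 2.1340835094451904) [0.0832 0.0937 0.1008]
top floor 694 ((507.17584228515625, -349.81219482421875), (234.19772338867188, 271.8034973144531), 0.21277475357055664) [0.0062 0.0117 0.028 ]
top green 105 [0.5196 0.3178 0.0926] [[0.5037, 0.3043, 0.0694], [0.5377, 0.3368, 0.1118]]
top lamp 1673 ((674.4964599609375, 10.91156005859375), (288.301025390625, 51.903892517089844), 89.37095642089844) [[0.6485, -0.126, 0.3641], [0.6577, 0.0106, 0.3937], [0.6955, 0.1474, 0.3984]]
top lip 330 [[0.6748, -0.1152, 0.1852], [0.6788, 0.0125, 0.1962], [0.7
[... 268 characters left out ...]
), (40.00526809692383, 158.9518585205078), 2.4324216842651367) [0.0827 0.093  0.0998]
side floor 347 ((509.1867370605469, -346.6379699707031), (278.2729187011719, 236.71124267578125), 86.93392181396484) [0.0063 0.0137 0.0272]
side green 211 [0.5203 0.3303 0.0872] [[0.5012, 0.3159, 0.0725], [0.5389, 0.3426, 0.1096]]
side lamp 1201 ((672.4524536132812, 12.622802734375), (291.9867858886719, 52.70537567138672), 89.69061279296875) [[0.6466, -0.1191, 0.3382], [0.6606, 0.0632, 0.3916], [0.6968, 0.1566, 0.3974]]
side lip 305 [[0.6725, -0.1102, 0.1853], [0.6773, 0.0262, 0.1968], [0.701, 0.1479, 0.2081]] ((687.5908203125, 13.792892456054688), (272.2606506347656, 30.095369338989258), 89.36951446533203)
```

View pics/crop.png

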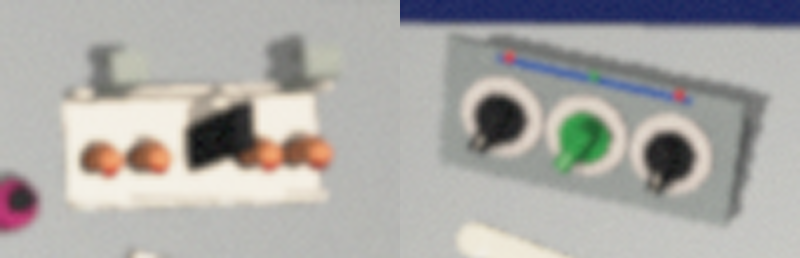

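The crop shows the white tray: black handle in the middle, four peach fingers, steel hooks on the far side, yaw about +2–3°. On the box, the green knob sits between the two black ones, pointer at its lower left. The camera hangs on tool +x, so I'll grip with the camera towards the robot, away from the lamp.

```bash
cat >> h.py <<'E'
def plan(gp,Rt,n=None):
    """gp grasp point target (m), Rt tool matrix -> total shift (mm), rotvec, suggested rows"""
    o=get_obs(); q=o["tool_rot"]; Rc=R.from_quat(np.r_[q[1:],q[0]])
    tcp=np.array(gp)+0.019*Rt[:,2]; d=(tcp-o["eef_pos"])*1000
    rv=(R.from_matrix(Rt)*Rc.inv()).as_rotvec()
    n=n or int(max(np.ceil(np.linalg.norm(d)/40),np.ceil(np.linalg.norm(rv)/.17),1))
    print("total",np.round(d,1),np.round(rv,3),"rows",n,"per row",np.round(d/n,1).tolist(),np.round(rv/n,4).tolist())
def lean(yaw,th,pitch=0):
    s,c=np.sin(th),np.cos(th)
    return R.from_euler("z",yaw).as_matrix()@np.array([[-c,0,s],[0,1,0],[-s,0,-c]])
def grasp():
    o=get_obs(); q=o["tool_rot"]; M=R.from_quat(np.r_[q[1:],q[0]]).as_matrix()
    return np.array(o["eef_pos"])-.019*M[:,2],M,o
E
python3 - <<'E'
from h import *
M=lean(np.radians(2.5),np.radians(32))
plan(np.array([.513,-.3495,.115])-.11*M[:,2],M)
M0=lean(np.radians(2.5),0.0)
plan(np.array([.45,-.40,.30]),M0)
E
```

```text
total [239.4 284.   -6.2] [-0.78  -0.154  2.743] rows 17 per row [14.1, 16.7, -0.4] [-0.0459, -0.0091, 0.1614]
total [224.6 235.6  82.7] [ 1.000e-03 -2.000e-03  2.844e+00] rows 17 per row [13.2, 13.9, 4.9] [0.0, -0.0001, 0.1673]
```

```bash
python3 -m creep '[[1,5,5,15,0,0,0.167],[1,10,10,15,0,0,0.167],[1,14,14,10,0,0,0.167],[1,14,14,5,0,0,0.167],[1,14,14,5,0,0,0.167]]'
python3 -m creep '[[1,14,15,5,0,0,0.167],[1,14,15,5,0,0,0.167],[1,14,15,5,0,0,0.167],[1,14,15,5,0,0,0.167],[1,14,15,5,0,0,0.167]]'
python3 -m creep '[[1,14,15,5,0,0,0.167],[1,14,15,3,0,0,0.167],[1,14,15,0,0,0,0.167],[1,14,15,0,0,0,0.167],[1,14,15,0,0,0,0.167]]'
python3 -m creep '[[1,14,15,0,0,0,0.167],[1,14,15,0,0,0,0.167],[1,0,0,0,0,0,0]]'
python3 - <<'E'
from h import *
print(get_obs()["q"])
M=lean(np.radians(2.5),np.radians(32))
plan(np.array([.513,-.3495,.115])-.11*M[:,2],M)
E
```

```text
t: 0.72
eef_pos: [0.2829, -0.5785, 0.2489]
tool_rot: [-0.0, 0.831, 0.557, 0.0]
contact_force: [-0.4, 0.1, -0.2]
gripper_width: 1.001
grasp_force: 0.0
t: 1.35
eef_pos: [0.3527, -0.5034, 0.2738]
tool_rot: [-0.0, 0.533, 0.846, 0.0]
contact_force: [0.2, 0.1, -0.2]
gripper_width: 1.002
grasp_force: 0.0
t: 1.98
eef_pos: [0.4227, -0.4285, 0.2817]
tool_rot: [-0.0, 0.145, 0.989, 0.0]
contact_force: [0.5, -0.1, 0.0]
gripper_width: 1.004
grasp_force: 0.0
t: 2.35
eef_pos: [0.4515, -0.3976, 0.2819]
tool_rot: [0.0, -0.02, 1.0, 0.001]
contact_force: [-0.3, -0.3, 0.5]
gripper_width: 1.001
grasp_force: 0.0
[ 1.09767287  0.35644503 -0.62612547  1.60201997  0.21572566  1.25406697
  2.04453394]
total [ 13.3  46.  -89.7] [ 0.022 -0.558  0.003] rows 4 per row [3.3, 11.5, -22.4] [0.0055, -0.1395, 0.0008]
```

```bash
python3 -m creep '[[1,3,11,-5,0.005,-0.14,0],[1,3,11,-20,0.005,-0.14,0],[1,3,11,-30,0.005,-0.14,0],[1,3,12,-35,0.005,-0.14,0],[1,0,0,0,0,0,0]]'
python3 - <<'E'
from h import *
print(get_obs()["q"], grasp()[0])
im,d,P=cloud("wrist"); np.savez("w1.npz",im=im,P=P); save(im,"w1.png")
E
```

```text
t: 2.98
eef_pos: [0.4553, -0.3527, 0.1861]
tool_rot: [0.272, -0.013, 0.962, 0.009]
contact_force: [-0.5, 1.2, 0.5]
gripper_width: 0.996
grasp_force: 0.0
[ 1.54889024  0.30071369 -0.86256183  2.09737188 -0.3549549   0.47301811
  2.63967352] [ 0.44529938 -0.35314041  0.20223893]
```

View pics/w1.png

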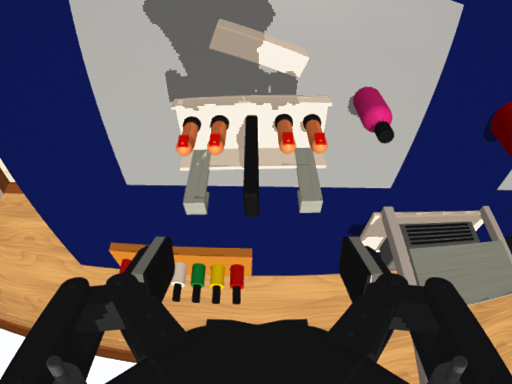

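The wrist view shows the tray centred: handle at about (251,165), hooks at (196,190) and (310,190), polish bottle at (375,112), station at far right.

```bash
python3 - <<'E'
from h import *
z=np.load("w1.npz"); im,P=z["im"],z["P"]
def box(v0,v1,u0,u1,f=None):
    q=P[v0:v1,u0:u1].reshape(-1,3); c=im[v0:v1,u0:u1].reshape(-1,3).max(1); 
    m=~np.isnan(q[:,0])
    if f is not None: m&=f(c,q)
    return q[m]
h=box(115,216,240,265,lambda c,q:(c<70)&(q[:,2]>.02))
print("handle",len(h),np.round(np.percentile(h,[2,50,98],axis=0),4).tolist())
t=h[h[:,2]>.12]; print("top",len(t),np.round(np.percentile(t,[2,50,98],axis=0),4).tolist(), cv2.minAreaRect((t[:,:2]*1000).astype(np.float32)))
f=h[h[:,0]<np.percentile(h[:,0],60)]
for n,b in (("hookR",(150,216,180,212)),("hookL",(150,216,296,325))):
    q=box(*b,lambda c,q:(q[:,2]>.088)); print(n,len(q),np.round(np.percentile(q,[2,50,98],axis=0),4).tolist())
q=box(97,107,172,332,lambda c,q:(q[:,2]>.003)); 
fr=q; print("front",np.round(np.percentile(fr,[2,50,98],axis=0),4).tolist(),np.polyfit(fr[:,1],fr[:,0],1))
E
```

```text
handle 1302 [[0.4965, -0.3624, 0.0249], [0.4978, -0.356, 0.1023], [0.525, -0.3494, 0.1301]]
top 440 [[0.4968, -0.3628, 0.1206], [0.5059, -0.3557, 0.1291], [0.5267, -0.3492, 0.1303]] ((512.1155395507812, -355.91546630859375), (32.15330123901367, 13.476286888122559), 1.6967493295669556)
hookR 362 [[0.5523, -0.4294, 0.0883], [0.5596, -0.4172, 0.0946], [0.5743, -0.4056, 0.0957]]
hookL 357 [[0.5466, -0.3002, 0.0886], [0.5537, -0.2888, 0.0945], [0.5683, -0.277, 0.0956]]
front [[0.4705, -0.4419, 0.0042], [0.4755, -0.3534, 0.0133], [0.4868, -0.2711, 0.0186]] [-0.03030452  0.46516353]
```

```bash
python3 - <<'E'
from h import *
M=lean(np.radians(2.6),np.radians(32))
g=np.array([.5133,-.3555,.115])
plan(g-.05*M[:,2],M); plan(g,M); print(M[:,2])
E
```

```text
total [ 37.9  -1.7 -48.4] [-0.004 -0.003  0.014] rows 2 per row [19.0, -0.8, -24.2] [-0.0022, -0.0014, 0.007]
total [ 64.4  -0.5 -90.8] [-0.004 -0.003  0.014] rows 3 per row [21.5, -0.2, -30.3] [-0.0015, -0.0009, 0.0046]
[ 0.52937375  0.02403872 -0.8480481 ]
```

```bash
python3 -m creep '[[1,19,-1,-24,-0.002,-0.001,0.007],[1,19,-1,-24,-0.002,-0.002,0.007],[1,13,1,-20,0,0,0],[1,13,0.5,-22,0,0,0],[1,0,0,0,0,0,0]]' 80
python3 - <<'E'
from h import *
g,M,o=grasp(); print(g,M[:,2],o["contact_force"],o["q"])
E
python3 -m creep '[[-1,0,0,0,0,0,0],[-1,0,0,0,0,0,0],[-1,0,0,0,0,0,0],[-1,0,0,0,0,0,0],[-1,0,0,0,0,0,0]]' 80
```

```text
t: 3.65
eef_pos: [0.5288, -0.3547, 0.1026]
tool_rot: [0.278, -0.026, 0.96, 0.005]
contact_force: [-1.2, 0.3, -0.5]
gripper_width: 0.999
grasp_force: 0.0
[ 0.51862661 -0.35520563  0.11869399] [ 0.53349453  0.02416458 -0.84545826] [-1.20274474  0.26735621 -0.51452149] [ 1.27241721  0.49458083 -0.70749948  2.06684146 -0.21805684  0.25995834
  2.52020159]
t: 4.28
eef_pos: [0.5267, -0.3551, 0.1029]
tool_rot: [0.278, -0.026, 0.96, 0.004]
contact_force: [-4.0, 1.2, 5.8]
gripper_width: 0.102
grasp_force: 78.5
```

```bash
python3 -m creep '[[-1,0,0,3,0,0,0],[-1,0,0,6,0,0,0],[-1,0,0,15,0,0,0],[-1,0,0,20,0,0,0],[-1,0,0,0,0,0,0]]' 80
python3 - <<'E'
from h import *
im,d,P=cloud("wrist"); np.savez("w2.npz",im=im,P=P); save(im,"w2.png"); g,M,o=grasp(); print(g,M[:,2],o["q"])
E
```

```text
t: 4.9
eef_pos: [0.5277, -0.3556, 0.1485]
tool_rot: [0.279, -0.026, 0.96, 0.003]
contact_force: [-0.5, -0.5, -4.1]
gripper_width: 0.095
grasp_force: 79.2
[ 0.51682827 -0.35559794  0.16331783] [ 0.53427284  0.0214457  -0.84504   ] [ 1.3065923   0.41876657 -0.73603474  2.04120646 -0.24264141  0.35187797
  2.51198121]
```

View pics/w2.png

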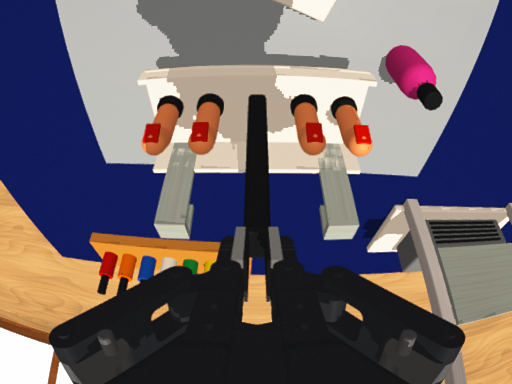

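The tray is held and hanging close to level, with the handle at (257,170) and hooks at (177,200) and (338,200). Next I measure its pose in the hand.

```bash
cat >> h.py <<'E'
def traypose(im,P,v=True):
    """tray pose in world from wrist view: origin (m), axes"""
    g,M,o=grasp()
    L=(P-g)@M   # tool coordinates about the grasp point
    X=-M[:,0]
    hx=P-g
    yaw=np.arctan2(X[1],X[0]); Z=R.from_euler("z",-yaw).as_matrix(); H=hx@Z.T  # yawed, grasp-centred, z up
    dark=(im.max(-1)<70)
    f=dark&(abs(H[...,1])<.012)&(H[...,2]<-.03)&(H[...,2]>-.10)&(H[...,0]<0)
    q=H[f]; k=np.polyfit(q[:,2],q[:,0],1); r=q[:,0]-np.polyval(k,q[:,2]); m=abs(r)<.003; k=np.polyfit(q[m,2],q[m,0],1)
    out=dict(pitch=np.degrees(k[0]),face_x=k[1],nface=len(q),hy=np.median(q[:,1]))
    for n,s in (("R",-1),("L",1)):
        w=(abs(H[...,1]-s*.065)<.02)&(H[...,2]>-.045)&(H[...,2]<.0)&(H[...,0]>.0)&(H[...,0]<.08)&~dark
        q=H[w]; top=q[q[:,2]>np.percentile(q[:,2],60)-.004]
        kk=np.polyfit(top[:,0],top[:,2],1)
        out[n]=[len(q)]+np.round(np.r_[np.percentile(q[:,0],[2,98]),np.percentile(q[:,1],[2,50,98]),np.percentile(q[:,2],[50,90]),np.degrees(kk[0])],4).tolist()
    out["yaw"]=np.degrees(yaw)
    if v: print(out)
    return out
E
python3 - <<'E'
from h import *
z=np.load("w2.npz"); traypose(z["im"],z["P"]); print(grasp()[0])
P=z["P"]; im=z["im"]
for n,b in (("hookR",(145,236,160,195)),("hookL",(145,236,320,356))):
    q=P[b[0]:b[1],b[2]:b[3]].reshape(-1,3); q=q[(q[:,2]>.12)]; print(n,len(q),np.round(np.percentile(q,[2,25,50,75,98],axis=0),4).tolist())
q=P[68:92,145:370].reshape(-1,3); c=im[68:92,145:370].reshape(-1,3).min(1); q=q[(c>150)&(q[:,2]>.03)]; print("front",len(q),np.round(np.nanpercentile(q,[2,50,98],axis=0),4).tolist())
E
```

```text
{'pitch': np.float64(2.398579267674981), 'face_x': np.float64(-0.01809777436006579), 'nface': 1327, 'hy': np.float64(-0.0007176911469214915), 'R': [1189, 0.0315, 0.0523, -0.0775, -0.0643, -0.0539, -0.0295, -0.0247, 5.148], 'L': [1160, 0.0329, 0.0541, 0.0515, 0.0621, 0.0753, -0.0299, -0.0256, 5.012], 'yaw': np.float64(3.22338235536029)}
[ 0.51682827 -0.35559794  0.16331783]
hookR 945 [[0.5518, -0.4286, 0.1206], [0.5528, -0.4226, 0.1271], [0.5536, -0.4166, 0.1337], [0.561, -0.4106, 0.1381], [0.5704, -0.4068, 0.1392]]
hookL 961 [[0.5459, -0.3019, 0.1204], [0.5471, -0.2983, 0.1263], [0.5479, -0.2919, 0.133], [0.5542, -0.2854, 0.1371], [0.5644, -0.2789, 0.1382]]
front 3621 [[0.4674, -0.4425, 0.0498], [0.4731, -0.3332, 0.0557], [0.4917, -0.275, 0.0651]]
```

```bash
python3 - <<'E'
from h import *
g,M,o=grasp()
Mt=R.from_euler("z",np.radians(-.5-2.7)).as_matrix()@R.from_rotvec(np.array([0.03,-1,0])*np.radians(2.2)).as_matrix()@M
print(Mt[:,2])
plan([.545,.012,.2646],Mt)
E
```

```text
[ 0.56668557 -0.0092406  -0.82388232]
total [ 28.8 367.  101.7] [ 0.    -0.038 -0.056] rows 10 per row [2.9, 36.7, 10.2] [0.0, -0.0038, -0.0056]
```

```bash
python3 -m creep '[[-1,0,0,15,0,-0.004,-0.006],[-1,0,0,25,0,-0.004,-0.006],[-1,0,0,25,0,-0.004,-0.006],[-1,1,10,20,0,-0.004,-0.006],[-1,2,22,17,0,-0.004,-0.006]]'
python3 -m creep '[[-1,3,30,0,0,-0.004,-0.006],[-1,4,32,0,0,-0.004,-0.006],[-1,4,32,0,0,-0.004,-0.006],[-1,4,32,0,0,-0.004,-0.004],[-1,4,32,0,0,-0.002,-0.004]]'
python3 -m creep '[[-1,3,32,0,0,0,0],[-1,3,32,0,0,0,0],[-1,1,32,0,0,0,0],[-1,0,32,0,0,0,0],[-1,0,25,0,0,0,0]]'
python3 -m creep '[[-1,0,16,0,0,0,0],[-1,0,8,0,0,0,0],[-1,0,0,0,0,0,0],[-1,0,0,0,0,0,0]]'
python3 - <<'E'
from h import *
for n in("wrist","side","top"):
    im,d,P=cloud(n); np.savez(n+"3.npz",im=im,P=P); save(im,n+"3.png")
    if n=="wrist": traypose(im,P)
g,M,o=grasp(); print(g,M[:,2],o["q"])
E
```

```text
t: 5.58
eef_pos: [0.5295, -0.3232, 0.2492]
tool_rot: [0.288, -0.01, 0.958, -0.0]
contact_force: [-0.2, 0.0, -3.2]
gripper_width: 0.096
grasp_force: 78.6
t: 6.2
eef_pos: [0.5482, -0.163, 0.2481]
tool_rot: [0.296, 0.001, 0.955, -0.004]
contact_force: [0.6, -0.1, -3.6]
gripper_width: 0.096
grasp_force: 78.8
t: 6.82
eef_pos: [0.5549, -0.0098, 0.2481]
tool_rot: [0.296, 0.001, 0.955, -0.004]
contact_force: [0.8, -0.9, -4.0]
gripper_width: 0.101
grasp_force: 78.7
t: 7.32
eef_pos: [0.5553, 0.0119, 0.248]
tool_rot: [0.296, 0.001, 0.955, -0.004]
contact_force: [0.1, 0.4, -4.2]
gripper_width: 0.094
grasp_force: 78.6
{'pitch': np.float64(2.5536722939801155), 'face_x': np.float64(-0.019099742709646202), 'nface': 1445, 'hy': np.float64(0.00013998300101806876), 'R': [1097, 0.0305, 0.0512, -0.0769, -0.0635, -0.0531, -0.0309, -0.0269, 4.238], 'L': [1095, 0.0316, 0.053, 0.0523, 0.0631, 0.0762, -0.0308, -0.0272, 3.7918], 'yaw': np.float64(-0.05312022789770357)}
[0.5447498  0.01183592 0.26377876] [ 0.56528406 -0.00835352 -0.82485402] [ 0.85662574 -0.00456919 -1.03020703  2.21991633  0.30680509  0.34670199
  1.13432259]
```

View pics/wrist3.png

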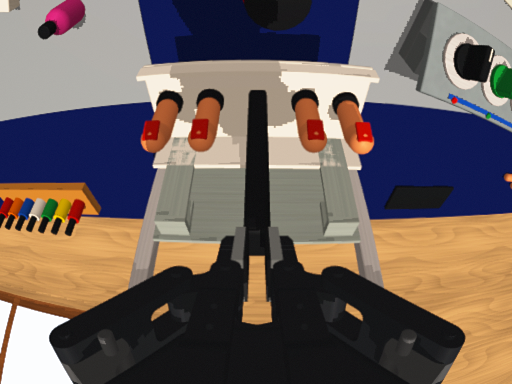

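The tray hangs centred in front of the rail, with the front plate visible between the hooks at (257,200). I'll cross-check pitch and lip offset with all three cameras.

```bash
python3 - <<'E'
from h import *
g=grasp()[0]
for n in("wrist","side","top"):
    z=np.load(n+"3.npz"); im,P=z["im"],z["P"]; print("==",n)
    tb=(abs(P[...,2])<.02)&(P[...,0]<.9)&(P[...,0]>.3); q=P[tb]; A=np.c_[q[:,0]-.5,q[:,1],np.ones(len(q))]; print("table",np.linalg.lstsq(A,q[:,2],rcond=None)[0])
    w=(abs(P[...,1]-g[1])<.095)&(P[...,0]>.49)&(P[...,0]<.605)&(P[...,2]>.13)&(P[...,2]<.175)&(im.min(-1)>140)
    q=P[w]; 
    if len(q)>20:
        # floor plane robust
        for _ in range(6):
            A=np.c_[q[:,0]-g[0],q[:,1]-g[1],np.ones(len(q))]; k=np.linalg.lstsq(A,q[:,2],rcond=None)[0]; r=q[:,2]-A@k; q=q[abs(r)<max(.002,1.5*np.std(r))]
        print("floor",len(q),k)
    hk=(P[...,2]>.22)&(P[...,2]<.255)&(P[...,0]>.56)&(P[...,0]<.62)
    for s in(-1,1):
        q=P[hk&(abs(P[...,1]-g[1]-s*.065)<.02)]
        if len(q)>5: print("hook",s,len(q),np.round(np.percentile(q,[3,50,97],axis=0),4).tolist())
    lp=(P[...,2]>.17)&(P[...,2]<.206)&(P[...,0]>.655)&(P[...,0]<.685)&(abs(P[...,1]-.012)<.11)
    q=P[lp]
    if len(q)>5: print("lip",len(q),np.round(np.percentile(q,[3,25,50,75,97],axis=0),4).tolist(),np.polyfit(q[:,1],q[:,0],1))
E
```

```text
== wrist
table [ 0.00313262 -0.00156587  0.00023292]
floor 3957 [-0.04377319 -0.00841593  0.14986691]
hook -1 1049 [[0.5751, -0.0647, 0.2208], [0.5768, -0.0518, 0.2334], [0.5953, -0.0413, 0.2372]]
hook 1 1047 [[0.5764, 0.0642, 0.2208], [0.5783, 0.0749, 0.2334], [0.5973, 0.0877, 0.2369]]
lip 2661 [[0.6726, -0.0858, 0.1711], [0.6736, -0.043, 0.1784], [0.6742, 0.0256, 0.1879], [0.6749, 0.0659, 0.1958], [0.6777, 0.1115, 0.1999]] [0.01022282 0.67426324]
== side
table [ 0.00206601  0.00124528 -0.00010163]
floor 365 [-0.04487586 -0.00431516  0.14850467]
hook -1 60 [[0.5753, -0.0651, 0.2219], [0.5857, -0.0466, 0.2345], [0.5964, -0.0378, 0.2389]]
hook 1 71 [[0.5766, 0.067, 0.2215], [0.5864, 0.0829, 0.2344], [0.5979, 0.092, 0.2379]]
lip 250 [[0.6721, -0.091, 0.1713], [0.6733, -0.0364, 0.181], [0.6741, 0.0235, 0.1928], [0.6755, 0.0768, 0.1983], [0.6789, 0.1178, 0.202]] [0.01055613 0.67439209]
== top
table [ 7.85274530e-04  3.29197426e-04 -4.97896614e-06]
floor 309 [-0.04775184  0.00099494  0.14887723]
hook -1 75 [[0.5774, -0.0663, 0.2218], [0.5863, -0.0551, 0.2351], [0.5977, -0.0438, 0.2398]]
hook 1 73 [[0.5792, 0.0634, 0.2209], [0.5881, 0.0746, 0.2353], [0.5995, 0.0858, 0.2394]]
lip 336 [[0.6748, -0.0904, 0.1713], [0.676, -0.0466, 0.1822], [0.6769, 0.0124, 0.1936], [0.6783, 0.0712, 0.1985], [0.6817, 0.1152, 0.2022]] [0.00965684 0.67714241]
```

```bash
python3 -m creep '[[-1,0,0,1,0,-0.022,0.003],[-1,0,0,1,0,-0.022,0.002],[-1,0,0,0,0,0,0],[-1,0,0,0,0,0,0]]'
cat > chk.py <<'E'
from h import *
g,M,o=grasp(); im,d,P=cloud("wrist"); 
H=P-g
w=(abs(H[...,1])<.095)&(H[...,0]>-.055)&(H[...,0]<.06)&(H[...,2]>-.134)&(H[...,2]<-.09)&(im.min(-1)>140); q=P[w]
for _ in range(6):
    A=np.c_[q[:,0]-g[0],q[:,1]-g[1],np.ones(len(q))]; k=np.linalg.lstsq(A,q[:,2],rcond=None)[0]; r=q[:,2]-A@k; q=q[abs(r)<max(.002,1.5*np.std(r))]
print("floor",len(q),np.round(k,4))
hk=(H[...,2]>-.045)&(H[...,2]<-.01)&(H[...,0]>.02)&(H[...,0]<.065)&(im.max(-1)>70)
for s in(-1,1):
    q=P[hk&(abs(H[...,1]-s*.065)<.02)]
    if len(q)>5: print("hook",s,len(q),np.round(np.percentile(q,[3,50,97],axis=0),4).tolist())
lp=(P[...,2]>.15)&(P[...,2]<.206)&(P[...,0]>.665)&(P[...,0]<.685)&(abs(P[...,1]-.012)<.04); q=P[lp]
if len(q)>5: print("lip",len(q),np.round(np.percentile(q,[3,50,97],axis=0),4).tolist())
print("grasp",g,M[:,2],o["contact_force"],o["q"].round(2))
E
python3 chk.py
```

```text
t: 7.98
eef_pos: [0.5556, 0.0122, 0.2502]
tool_rot: [0.317, -0.001, 0.948, -0.003]
contact_force: [0.5, -0.2, -4.0]
gripper_width: 0.092
grasp_force: 78.3
floor 3694 [-0.0442 -0.0057  0.1509]
hook -1 1109 [[0.5754, -0.0643, 0.2212], [0.5769, -0.0513, 0.2346], [0.5961, -0.0409, 0.2391]]
hook 1 1103 [[0.5761, 0.0647, 0.2212], [0.5778, 0.0751, 0.2345], [0.5969, 0.088, 0.2388]]
lip 1642 [[0.6729, -0.0265, 0.1514], [0.6741, 0.0265, 0.175], [0.6756, 0.0505, 0.199]]
grasp [0.5441262  0.01231024 0.26540194] [ 0.60127463 -0.00508793 -0.79902624] [ 0.45360094 -0.23613484 -4.01835388] [ 0.86 -0.03 -1.03  2.25  0.31  0.28  1.13]
```

```bash
python3 -m creep '[[-1,8,0,3,0,0,0],[-1,16,0,0,0,0,0],[-1,18,0,0,0,0,0],[-1,18,0,0,0,0,0],[-1,15,0,0,0,0,0]]'
python3 -m creep '[[-1,10,0,0,0,0,0],[-1,6,0,0,0,0,0],[-1,0,0,0,0,0,0],[-1,0,0,0,0,0,0]]'
python3 chk.py; python3 - <<'E'
from h import *
im,d,P=cloud("side"); save(cv2.resize(im[90:280,100:260],None,fx=3,fy=3,interpolation=cv2.INTER_CUBIC),"side4.png")
E
```

```text
t: 8.65
eef_pos: [0.6316, 0.0122, 0.2531]
tool_rot: [0.317, -0.001, 0.948, -0.003]
contact_force: [-0.7, -0.6, -3.1]
gripper_width: 0.096
grasp_force: 79.3
t: 9.15
eef_pos: [0.6462, 0.0123, 0.2531]
tool_rot: [0.317, -0.001, 0.948, -0.003]
contact_force: [-0.2, -0.8, -3.6]
gripper_width: 0.097
grasp_force: 79.1
floor 3608 [-0.0236 -0.0008  0.1534]
hook -1 1121 [[0.666, -0.0643, 0.2242], [0.6676, -0.0513, 0.2375], [0.6872, -0.0408, 0.242]]
hook 1 1104 [[0.6669, 0.0648, 0.2241], [0.6685, 0.0752, 0.2374], [0.6874, 0.0882, 0.2417]]
lip 3355 [[0.6651, -0.0257, 0.1546], [0.6666, 0.0229, 0.1841], [0.6773, 0.0499, 0.1998]]
grasp [0.63476333 0.01237283 0.26826919] [ 0.60107077 -0.00507802 -0.79917967] [-0.18832276 -0.80996704 -3.64004121] [ 0.71  0.2  -0.96  2.08  0.79  0.41  0.73]
```

View pics/side4.png

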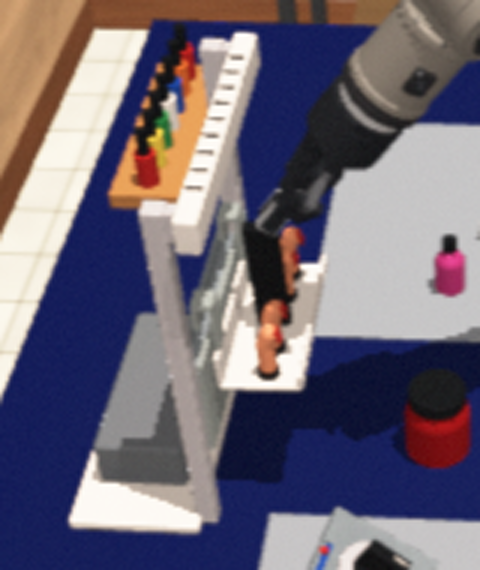

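The side view shows the tray in front of the rail with the hooks over the lip, and the gripper leaning well below the lamp bar. Lowering in small steps.

```bash
python3 -m creep '[[-1,0,0,-5,0,0,0],[-1,0,0,-5,0,0,0],[-1,0,0,-4,0,0,0],[-1,0,0,-3,0,0,0],[-1,0,0,0,0,0,0]]'
python3 -m creep '[[-1,0,0,-4,0,0,0],[-1,0,0,-4,0,0,0],[-1,0,0,-3,0,0,0],[-1,0,0,0,0,0,0]]'
python3 chk.py
```

```text
t: 9.88
eef_pos: [0.6465, 0.0125, 0.2358]
tool_rot: [0.317, -0.001, 0.949, -0.003]
contact_force: [-0.1, -0.2, -3.2]
gripper_width: 0.093
grasp_force: 79.2
t: 10.38
eef_pos: [0.6464, 0.0124, 0.2248]
tool_rot: [0.317, -0.001, 0.949, -0.003]
contact_force: [-0.7, 0.0, -3.0]
gripper_width: 0.098
grasp_force: 79.0
floor 3565 [-0.0214 -0.0004  0.1252]
hook -1 1261 [[0.6665, -0.0683, 0.1956], [0.6684, -0.0505, 0.2075], [0.6867, -0.0357, 0.2138]]
hook 1 1227 [[0.6672, 0.0609, 0.1957], [0.6691, 0.0747, 0.2075], [0.687, 0.0932, 0.2136]]
lip 4313 [[0.6661, -0.0261, 0.152], [0.674, 0.0023, 0.1758], [0.6768, 0.0502, 0.1998]]
grasp [0.63499027 0.01247102 0.23996483] [ 0.60082933 -0.00467318 -0.79936367] [-7.29810414e-01  1.70848936e-03 -2.96224120e+00] [ 0.62  0.23 -0.88  2.11  0.94  0.37  0.58]
```

```bash
python3 -m creep '[[-1,0,0,-3,0,0,0],[-1,0,0,-2,0,0,0],[-1,0,0,-1.5,0,0,0],[-1,0,0,0,0,0,0]]'
python3 -m creep '[[-1,0,0,-1,0,0,0],[-1,0,0,-1,0,0,0],[-1,0,0,0,0,0,0]]'
python3 chk.py
```

```text
t: 10.92
eef_pos: [0.6466, 0.0124, 0.2186]
tool_rot: [0.317, -0.001, 0.948, -0.003]
contact_force: [-0.4, -0.3, -3.6]
gripper_width: 0.098
grasp_force: 79.1
t: 11.3
eef_pos: [0.6466, 0.0123, 0.2166]
tool_rot: [0.317, -0.001, 0.948, -0.003]
contact_force: [0.4, 0.1, -3.3]
gripper_width: 0.094
grasp_force: 79.1
floor 3687 [-0.0151 -0.001   0.1172]
hook -1 1361 [[0.6667, -0.0703, 0.1876], [0.6693, -0.0508, 0.1994], [0.6863, -0.0348, 0.2057]]
hook 1 1342 [[0.6675, 0.0591, 0.1876], [0.6705, 0.075, 0.1992], [0.6874, 0.0954, 0.2055]]
lip 4267 [[0.6696, -0.0261, 0.1505], [0.6742, 0.0221, 0.1778], [0.6769, 0.0502, 0.1999]]
grasp [0.6351556  0.01235964 0.2317952 ] [ 0.60120861 -0.00485776 -0.79907735] [ 0.42024118  0.08108557 -3.34978266] [ 0.59  0.24 -0.86  2.12  0.99  0.36  0.53]
```

Almost there (tops at 0.2056, home at 0.205); feel for the contact.

```bash
python3 -m creep '[[-1,0,0,-0.7,0,0,0],[-1,0,0,-0.7,0,0,0],[-1,0,0,0,0,0,0]]'
python3 -m creep '[[-1,0,0,-0.7,0,0,0],[-1,0,0,-0.7,0,0,0],[-1,0,0,0,0,0,0]]'
python3 chk.py
```

```text
t: 11.72
eef_pos: [0.6466, 0.0123, 0.2153]
tool_rot: [0.317, -0.001, 0.948, -0.003]
contact_force: [0.6, -0.3, -3.5]
gripper_width: 0.1
grasp_force: 79.5
t: 12.1
eef_pos: [0.6469, 0.0125, 0.2145]
tool_rot: [0.317, -0.001, 0.948, -0.003]
contact_force: [-3.0, -0.6, 2.4]
gripper_width: 0.097
grasp_force: 81.5
floor 3622 [ 0.0101 -0.0004  0.1155]
hook -1 1470 [[0.6681, -0.0704, 0.1855], [0.6711, -0.0506, 0.1983], [0.688, -0.0343, 0.2052]]
hook 1 1448 [[0.6693, 0.0595, 0.1855], [0.6721, 0.0755, 0.1983], [0.6889, 0.0955, 0.2051]]
lip 4209 [[0.6729, -0.0262, 0.1513], [0.6742, 0.0022, 0.1785], [0.6765, 0.0501, 0.1999]]
grasp [0.63548883 0.01259097 0.22963408] [ 0.60206724 -0.00478407 -0.79843106] [-3.03080576 -0.62630644  2.41408413] [ 0.59  0.24 -0.85  2.13  1.01  0.36  0.51]
```

Both hooks are seated: the vertical force went from −3.5 to +2.4 N and both tops read 0.205. Releasing, then backing off along the tool axis.

```bash
python3 -m creep '[[-0.5,0,0,0,0,0,0],[0,0,0,0,0,0,0],[0.3,0,0,0,0,0,0],[0.5,0,0,0,0,0,0],[0.5,0,0,0,0,0,0]]'
python3 chk.py | grep -v lip
python3 -m creep '[[0.5,-6,0,8,0,0,0],[0.5,-12,0,16,0,0,0],[0.5,-15,0,20,0,0,0],[0.5,-20,0,20,0,0,0],[0.5,-30,0,10,0,0,0]]'
python3 -m creep '[[0.5,-40,0,0,0,0,0],[0.5,-30,0,0,0,0,0],[0.5,0,0,0,0,0,0]]'
python3 - <<'E'
from h import *
g,M,o=grasp(); print(g,o["q"].round(2))
im,d,P=cloud("wrist"); np.savez("w5.npz",im=im,P=P); save(im,"w5.png")
E
```

```text
t: 12.78
eef_pos: [0.6467, 0.0123, 0.2139]
tool_rot: [0.317, -0.001, 0.948, -0.003]
contact_force: [0.9, -1.0, -1.0]
gripper_width: 0.752
grasp_force: 0.0
floor 3466 [ 0.0727 -0.0043  0.1126]
hook -1 1475 [[0.6616, -0.0707, 0.185], [0.6654, -0.05, 0.1985], [0.68, -0.0343, 0.2053]]
hook 1 1446 [[0.663, 0.0592, 0.185], [0.6662, 0.0748, 0.1983], [0.6812, 0.0955, 0.2052]]
grasp [0.63523058 0.01240157 0.22910853] [ 0.60136096 -0.00477825 -0.79896318] [ 0.85469052 -1.00920409 -1.03375978] [ 0.59  0.24 -0.85  2.13  1.01  0.36  0.51]
t: 13.45
eef_pos: [0.5719, 0.012, 0.285]
tool_rot: [0.315, -0.001, 0.949, -0.003]
contact_force: [-1.2, -0.3, -1.1]
gripper_width: 0.751
grasp_force: 0.0
t: 13.82
eef_pos: [0.5083, 0.0111, 0.2824]
tool_rot: [0.312, -0.002, 0.95, -0.005]
contact_force: [0.1, -0.5, -0.5]
gripper_width: 0.749
grasp_force: 0.0
[0.49700848 0.01126581 0.29774818] [ 0.83 -0.23 -0.89  2.28 -0.29  0.39  1.71]
```

View pics/w5.png

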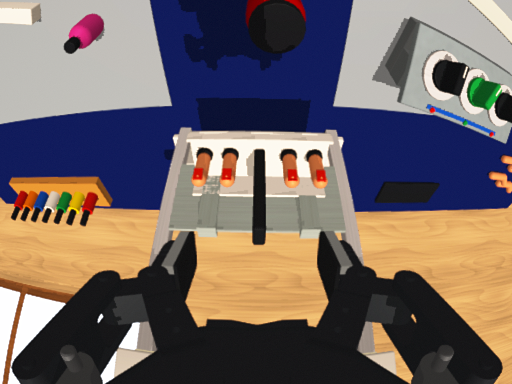

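The tray hangs on the rail with both hooks over the lip at (208,215) and (312,215), leaning about 4°. Now the knob: move to a viewing pose above the console.

```bash
python3 - <<'E'
from h import *
M=lean(np.radians(-10.9),np.radians(28)); g=np.array([.515,.322,.10]); plan(g-.13*M[:,2],M)
E
```

```text
total [-45.8 320.4 -85. ] [ 0.025  0.145 -0.191] rows 9 per row [-5.1, 35.6, -9.4] [0.0027, 0.0162, -0.0213]
```

```bash
python3 -m creep '[[0,-5,20,0,0.003,0.016,-0.021],[0,-5,35,0,0.003,0.016,-0.021],[0,-5,38,-5,0.003,0.016,-0.021],[0,-5,38,-10,0.003,0.016,-0.021],[0,-5,38,-12,0.003,0.016,-0.021]]'
python3 -m creep '[[0,-5,38,-14,0.003,0.016,-0.021],[0,-5,38,-14,0.003,0.016,-0.021],[0,-5,38,-15,0.003,0.016,-0.021],[0,-5,37,-15,0.003,0.016,-0.021],[0,0,0,0,0,0,0]]'
python3 - <<'E'
from h import *
g,M,o=grasp(); print(g,M[:,2],o["q"].round(2))
im,d,P=cloud("wrist"); np.savez("w6.npz",im=im,P=P); save(im,"w6.png")
E
```

```text
t: 14.5
eef_pos: [0.4796, 0.1565, 0.2609]
tool_rot: [0.266, 0.042, 0.963, -0.013]
contact_force: [0.1, -1.6, -0.4]
gripper_width: 0.502
grasp_force: 0.0
t: 15.12
eef_pos: [0.4483, 0.2675, 0.2118]
tool_rot: [0.216, 0.066, 0.974, -0.014]
contact_force: [0.0, -0.2, -0.3]
gripper_width: 0.499
grasp_force: 0.0
[0.44033207 0.26853707 0.22901745] [ 0.41890804 -0.05550262 -0.9063308 ] [ 0.26  0.29 -1.32  2.11  0.87  0.96 -0.1 ]
```

View pics/w6.png

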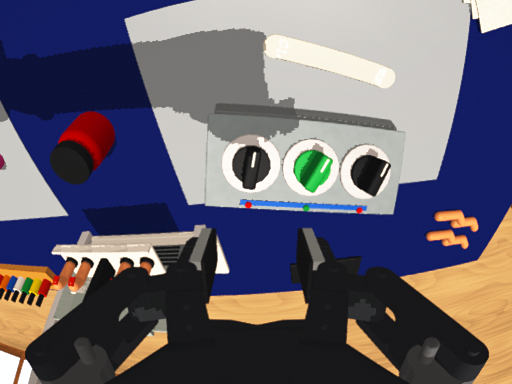

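Wrist view: green knob at (313,172) between black ones at (250,168) and (368,175); the pointer is the white line on the green bar. Next, fit the panel plane and bar angle.

```bash
cat > knob.py <<'E'
from h import *
import sys
z=np.load(sys.argv[1]); im,P=z["im"].astype(int),z["P"]
n0=R.from_euler("z",np.radians(-10.9)).apply([-.469,0,.883])
near=(np.abs(P-np.array([.52,.32,.08])).max(-1)<.16)&(P[...,2]>.035)
gray=near&(im.max(-1)-im.min(-1)<30)&(im.min(-1)>70)&(im.max(-1)<190)&(P[...,1]>.2)&(P[...,1]<.44)
q=P[gray]; 
for _ in range(15):
    c=np.median(q,0); n=np.linalg.svd(q-q.mean(0),full_matrices=False)[2][2]; n*=np.sign(n[2]); 
    if n@n0<.97: n=n0
    d=(q-c)@n; q=q[abs(d-np.median(d))<max(.0015,1.5*np.std(d))]
c=q.mean(0); print("panel n",n,"slope",np.degrees(np.arccos(n[2])),"yaw",np.degrees(np.arctan2(-n[1],-n[0])),len(q),"c",c)
h=(P-c)@n
green=near&(im[...,1]>im[...,0]*1.6)&(im[...,1]>im[...,2]*1.3)&(im[...,1]>50)
blk=near&(im.max(-1)<60)&(h>.025)&(h<.055)
up=np.array([0,0,1])-n[2]*n; up/=np.linalg.norm(up); left=np.cross(n,up)  # left = console +y
def uv(m): q=P[m]-c; return np.c_[q@up,q@left]*1000
t=green&(h>.040)&(h<.048); a=uv(t); print("h pct",np.percentile(h[green]*1000,[2,50,98]).round(1))
r=cv2.minAreaRect(a.astype(np.float32)); print("top",len(a),r)
pc=np.linalg.svd(a-a.mean(0),full_matrices=False)[2][0]; pc*=np.sign(pc[0]); print("bar angle ccw from up",np.degrees(np.arctan2(pc[1],pc[0])))
ctr=np.array(r[0])/1000; G=c+up*ctr[0]+left*ctr[1]+n*.037; print("grip",G)
# discs: light, 8-16 mm out
dm=near&(im.min(-1)>150)&(h>.006)&(h<.02); b=uv(dm)
for k in(-70,0,70):
    s=b[abs(b[:,1]-ctr[1]*1000-k)<30]
    if len(s)>20: cc,rr=cv2.minEnclosingCircle(s.astype(np.float32)); print("disc",k,len(s),np.round(cc,1),round(rr,1))
for k in(-70,70):
    s=uv(blk); s=s[abs(s[:,1]-ctr[1]*1000-k)<30]
    if len(s)>20: print("black",k,cv2.minAreaRect(s.astype(np.float32)))
wl=near&(h>.035)&(im.min(-1)>130); s=uv(wl); s=s[np.hypot(*(s-ctr*1000).T)<26]; print("white line",len(s),s.mean(0)-ctr*1000 if len(s) else 0)
E
python3 knob.py w6.npz
```

```text
panel n [-0.4585539   0.09911843  0.88312166] slope 27.97874925010306 yaw -12.197083173172912 3200 c [0.50531265 0.31433024 0.05386736]
h pct [ 2.9 27.3 44.9]
top 434 ((22.709367752075195, 10.245111465454102), (14.48379898071289, 40.06764602661133), 62.665428161621094)
bar angle ccw from up -25.206673281762274
grip [0.51011311 0.32377432 0.09719683]
disc -70 584 [ 22.5 -59.8] 33.5
disc 0 557 [22.6 10.5] 33.2
disc 70 406 [22.9 79.4] 33.6
black -70 ((21.883459091186523, -59.493743896484375), (14.059839248657227, 40.304649353027344), 84.32575225830078)
black 70 ((22.454010009765625, 79.20947265625), (13.48564624786377, 39.24063491821289), 69.07608032226562)
white line 56 [-8.35060892  4.69414093]
```

```bash
cat > kp.py <<'E'
from h import *
import sys
G=np.array([.5101,.3238,.0972]); n=R.from_euler("z",np.radians(-12.2)).apply([-.469,0,.883])
a=float(sys.argv[1]); back=float(sys.argv[2])
M=R.from_rotvec(-a*n).as_matrix()@lean(np.radians(-12.2),np.radians(28))
plan(G+back*n,M); g,Mc,o=grasp(); print("q",o["q"].round(2),"err g (mm)",((g-G-back*n)*1000).round(1),"n",(-n*100).round(1))
E
python3 kp.py 0.457 0.06
```

```text
total [ 41.9  63.6 -78.8] [ 0.194 -0.085 -0.483] rows 4 per row [10.5, 15.9, -19.7] [0.0484, -0.0213, -0.1207]
q [ 0.27  0.29 -1.32  2.11  0.87  0.96 -0.1 ] err g (mm) [-41.2 -64.3  79.3] n [ 45.8  -9.9 -88.3]
```

```bash
python3 -m creep '[[0,5,8,-4,0.024,-0.011,-0.06],[0,5,8,-8,0.024,-0.011,-0.06],[0,5,8,-10,0.024,-0.011,-0.06],[0,5,8,-10,0.024,-0.011,-0.06],[0,5,8,-10,0.024,-0.011,-0.06]]' 60
python3 -m creep '[[0,6,8,-12,0.024,-0.010,-0.06],[0,6,8,-12,0.024,-0.010,-0.06],[0,5,8,-12,0.026,-0.010,-0.063],[0,0,0,0,0,0,0]]'
python3 kp.py 0.457 0.06
```

```text
t: 15.8
eef_pos: [0.4774, 0.2986, 0.1714]
tool_rot: [0.236, 0.231, 0.944, 0.01]
contact_force: [0.5, 0.4, -0.2]
gripper_width: 0.502
grasp_force: 0.0
t: 16.3
eef_pos: [0.4937, 0.3227, 0.1347]
tool_rot: [0.24, 0.323, 0.915, 0.026]
contact_force: [-0.1, -0.3, -0.3]
gripper_width: 0.497
grasp_force: 0.0
total [-2.4  5.1 -1.3] [ 0.004 -0.002  0.01 ] rows 1 per row [-2.4, 5.1, -1.3] [0.0037, -0.0017, 0.0101]
q [-0.14  0.51 -1.03  2.04  1.13  1.05 -0.91] err g (mm) [ 2.4 -5.   1.3] n [ 45.8  -9.9 -88.3]
```

```bash
python3 -m creep '[[0,-2,5,-1,0.004,-0.002,0.01],[0,0,0,0,0,0,0],[0,0,0,0,0,0,0]]'
python3 - <<'E'
from h import *
im,d,P=cloud("wrist"); np.savez("w7.npz",im=im,P=P)
E
python3 knob.py w7.npz; python3 kp.py 0.457 0.0
```

```text
t: 16.68
eef_pos: [0.4906, 0.3288, 0.1343]
tool_rot: [0.241, 0.318, 0.917, 0.03]
contact_force: [-0.0, -0.6, 0.5]
gripper_width: 0.501
grasp_force: 0.0
panel n [-0.45839888  0.09897486  0.88321823] slope 27.966952652595793 yaw -12.183940139586074 13462 c [0.51870183 0.3342275  0.05864538]
h pct [ 4.2 14.8 44.9]
top 846 ((12.562906265258789, -11.424429893493652), (13.390020370483398, 41.358795166015625), 63.44807815551758)
bar angle ccw from up -25.57176038462483
grip [0.51017579 0.3243807  0.09721598]
disc -70 629 [ 12.5 -81.4] 33.3
disc 0 610 [ 12.9 -11.9] 33.2
disc 70 831 [12.5 58.2] 33.3
black -70 ((8.427724838256836, -80.2069320678711), (14.103049278259277, 33.74711227416992), 86.35429382324219)
black 70 ((11.93780517578125, 57.96143341064453), (14.165268898010254, 40.92071533203125), 68.08763122558594)
white line 75 [-9.19656784  0.34839136]
total [ 28.3  -7.  -53.8] [ 0.     0.001 -0.003] rows 2 per row [14.1, -3.5, -26.9] [0.0001, 0.0007, -0.0013]
q [-0.14  0.52 -1.03  2.04  1.14  1.04 -0.91] err g (mm) [-28.3   7.   53.8] n [ 45.8  -9.9 -88.3]
```

```bash
python3 -m creep '[[0,6,-1.5,-12,0,0,0],[0,8,-2,-15,0,0,0],[0,7,-2,-13,0,0,0],[0,6,-1.2,-11,0,0,0],[0,0,0,0,0,0,0]]'
python3 kp.py 0.457 0.003
python3 -m creep '[[-1,0,0,0,0,0,0],[-1,0,0,0,0,0,0],[-1,0,0,0,0,0,0],[-1,0,0,0,0,0,0]]' 60
python3 kp.py 1.5 0.003
```

```text
t: 17.35
eef_pos: [0.5174, 0.3216, 0.0814]
tool_rot: [0.24, 0.318, 0.917, 0.029]
contact_force: [-0.5, 0.1, 0.8]
gripper_width: 0.501
grasp_force: 0.0
total [0.1 0.6 1.6] [ 0.002 -0.001 -0.002] rows 1 per row [0.1, 0.6, 1.6] [0.0015, -0.0007, -0.0019]
q [-0.17  0.61 -0.95  2.05  1.26  1.01 -0.98] err g (mm) [-0.1 -0.6 -1.6] n [ 45.8  -9.9 -88.3]
t: 17.85
eef_pos: [0.5174, 0.3225, 0.0832]
tool_rot: [0.241, 0.318, 0.917, 0.03]
contact_force: [0.1, -0.1, 0.2]
gripper_width: -0.003
grasp_force: 0.0
total [-0.  -0.3 -0.1] [ 0.479 -0.101 -0.923] rows 7 per row [-0.0, -0.0, -0.0] [0.0684, -0.0145, -0.1319]
q [-0.17  0.61 -0.95  2.05  1.26  1.01 -0.98] err g (mm) [-0.   0.3  0.1] n [ 45.8  -9.9 -88.3]
```

```bash
python3 - <<'E'
from h import *
im,d,P=cloud("wrist"); np.savez("w8.npz",im=im,P=P); save(im,"w8.png")
E
```

```text
(no output)
```

View pics/w8.png

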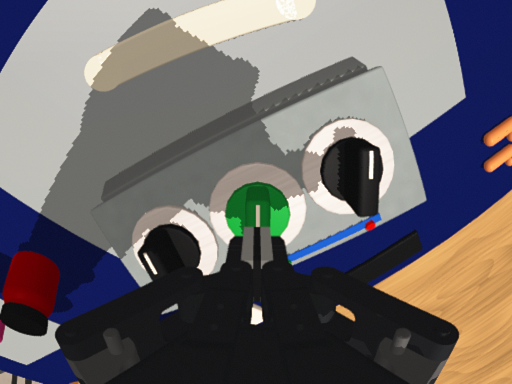

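The picture shows the closed fingers lined up with the green bar at (258,225), but the gripper reads shut with no grip force. I have no views left, so I'll check in numbers.

```bash
python3 - <<'E'
from h import *
g,M,o=grasp(); tcp=np.array(o["eef_pos"]); print(o["gripper_width"],o["grasp_force"])
z=np.load("w8.npz"); im,P=z["im"].astype(int),z["P"]; L=(P-tcp)@M*1000
for v in (190,205,215,225,232,240,250,260,270):
    print(v,[(u,)+tuple(L[v,u].round(0).astype(int) if not np.isnan(L[v,u,0]) else ())+tuple(im[v,u]) for u in range(234,284,6)])
gr=(im[...,1]>im[...,0]*1.6)&(im[...,1]>im[...,2]*1.3)&(im[...,1]>50)
q=L[gr]; q=q[(abs(q[:,0])<30)&(abs(q[:,1])<30)]; t=q[q[:,2]<np.percentile(q[:,2],15)]; print("green tool xyz",np.percentile(q,[2,50,98],axis=0).round(1).tolist(),"top",np.percentile(t,[2,50,98],axis=0).round(1).tolist())
E
```

```text
-0.001022872831274732 0.0
190 [(234, np.int64(15), np.int64(-15), np.int64(14), np.int64(103), np.int64(117), np.int64(92)), (240, np.int64(17), np.int64(-11), np.int64(7), np.int64(17), np.int64(104), np.int64(37)), (246, np.int64(18), np.int64(-7), np.int64(7), np.int64(15), np.int64(96), np.int64(34)), (252, np.int64(20), np.int64(-3), np.int64(-3), np.int64(12), np.int64(79), np.int64(28)), (258, np.int64(21), np.int64(1), np.int64(-4), np.int64(13), np.int64(79), np.int64(27)), (264, np.int64(20), np.int64(4), np.int64(-2), np.int64(12), np.int64(79), np.int64(27)), (270, np.int64(17), np.int64(8), np.int64(7), np.int64(14), np.int64(103), np.int64(35)), (276, np.int64(17), np.int64(12), np.int64(8), np.int64(14), np.int64(90), np.int64(31)), (282, np.int64(15), np.int64(17), np.int64(14), np.int64(163), np.int64(148), np.int64(138))]
205 [(234, np.int64(7), np.int64(-15), np.int64(7), np.int64(16), np.int64(104), np.int64(36)), (240, np.int64(7), np.int64(-11), np.int64(7), np.int64(15), np.int64(104), np.int64(34)), (246, np.int64(17), np.int64(-6), np.int64(-20), np.int64(13)
[... 5848 characters left out ...]
np.int64(23)), (252, np.int64(7), np.int64(-2), np.int64(-71), np.int64(22), np.int64(21), np.int64(24)), (258, np.int64(6), np.int64(0), np.int64(-70), np.int64(26), np.int64(25), np.int64(26)), (264, np.int64(12), np.int64(3), np.int64(-78), np.int64(23), np.int64(23), np.int64(25)), (270, np.int64(12), np.int64(5), np.int64(-78), np.int64(23), np.int64(21), np.int64(23)), (276, np.int64(12), np.int64(7), np.int64(-79), np.int64(26), np.int64(26), np.int64(28)), (282, np.int64(12), np.int64(9), np.int64(-79), np.int64(22), np.int64(22), np.int64(24))]
green tool xyz [[-13.4, -18.9, -23.6], [9.2, 0.0, 6.6], [20.8, 19.2, 9.6]] top [[5.6, -5.5, -24.2], [12.7, -1.1, -22.9], [19.7, 6.1, -22.2]]
```

```bash
python3 - <<'E'
from h import *
# w2 recorded at tcp below
tcp=np.array([.5277,-.3556,.1485]); q=[.279,-.026,.96,.003]
for f,tcp,q in (("w2",tcp,q),("w8",None,None)):
    if tcp is None: o=get_obs(); tcp=o["eef_pos"]; q=o["tool_rot"]
    M=R.from_quat([q[1],q[2],q[3],q[0]]).as_matrix()
    z=np.load(f+".npz"); im,P=z["im"].astype(int),z["P"]; L=(P-tcp)@M*1000
    gry=(abs(im-[104,101,96]).max(-1)<22)&(abs(L[...,1])<50)&(L[...,2]<10)&(abs(L[...,0])<25)
    s=L[gry]; print(f,len(s),np.percentile(s,[1,10,50,90,99],axis=0).round(0).tolist())
    for u in (240,246,252,264,270,274):
        print(u,[(v,)+tuple(int(x) for x in np.nan_to_num(L[v,u]).round()) +(int(im[v,u].mean()),) for v in range(216,290,6)])
E
```

```text
w2 828 [[7.0, -45.0, -121.0], [11.0, -10.0, -120.0], [11.0, -6.0, -58.0], [12.0, 10.0, -41.0], [12.0, 46.0, -37.0]]
240 [(216, -94, -25, 237, 46), (222, -107, -25, 244, 47), (228, 11, -8, -37, 103), (234, 11, -8, -45, 102), (240, 11, -8, -52, 101), (246, 12, -7, -58, 102), (252, 10, -7, -61, 103), (258, 11, -7, -68, 102), (264, 9, -7, -70, 100), (270, 12, -6, -78, 22), (276, 13, -6, -83, 22), (282, 10, -6, -83, 21), (288, 4, -6, -79, 22)]
246 [(216, 15, -6, -30, 16), (222, 12, -5, -32, 16), (228, 11, -5, -37, 29), (234, 12, -5, -46, 19), (240, 12, -5, -52, 18), (246, 11, -5, -57, 17), (252, 12, -4, -63, 19), (258, 11, -4, -68, 18), (264, 9, -4, -69, 22), (270, 7, -4, -70, 23), (276, 4, -4, -70, 21), (282, 0, -4, -69, 21), (288, -4, -5, -68, 22)]
252 [(216, 15, -2, -30, 18), (222, 13, -2, -33, 17), (228, 11, -2, -37, 20), (234, 7, -2, -36, 28), (240, 2, -2, -33, 27), (246, -4, -3, -28, 28), (252, -10, -3, -25, 28), (258, -209, -9, 309, 77), (264, -231, -9, 324, 56), (270, -255, -9, 339, 47), (276, -586, -18, 813, 167), (282, -602, -18, 794, 178), (288, -618, -18, 775, 167)]
264 [(216,
[... 2202 characters left out ...]
, 45), (270, 12, 3, -78, 23), (276, 12, 3, -83, 22), (282, 11, 3, -84, 20), (288, 8, 3, -85, 22)]
270 [(216, -1, 9, 7, 73), (222, -5, 9, 6, 85), (228, -9, 9, 6, 102), (234, 11, 6, -44, 103), (240, 12, 6, -52, 96), (246, 11, 6, -57, 100), (252, 11, 6, -63, 100), (258, 11, 5, -67, 101), (264, 12, 5, -74, 22), (270, 12, 5, -78, 22), (276, 12, 5, -82, 21), (282, 12, 5, -87, 21), (288, 12, 4, -91, 22)]
274 [(216, 0, 11, 7, 105), (222, -5, 11, 7, 103), (228, -9, 11, 7, 101), (234, -14, 12, 8, 101), (240, 7, 8, -44, 22), (246, 7, 8, -49, 23), (252, 7, 8, -55, 20), (258, 7, 8, -60, 22), (264, 14, 6, -77, 21), (270, 12, 6, -78, 22), (276, 12, 6, -83, 23), (282, 12, 6, -87, 20), (288, 13, 6, -91, 22)]
```

Both clouds show the real pad tips about 36 mm short of the reported TCP: the handle was held by its top, and here the pads closed above the bar (pad ends at −38, bar top at −23, disc at +7). I'll open and go about 35 mm deeper, watching the force.

```bash
python3 -m creep '[[0,0,0,0,0,0,0],[0,0,0,0,0,0,0],[0,0,0,0,0,0,0],[0,0,0,0,0,0,0]]' 60
python3 -m creep '[[0,3,-0.6,-5,0,0,0],[0,3,-0.7,-6,0,0,0],[0,3,-0.7,-6,0,0,0],[0,0,0,0,0,0,0]]'
python3 -m creep '[[0,3,-0.7,-6,0,0,0],[0,2,-0.4,-4,0,0,0],[0,0,0,0,0,0,0]]'
python3 kp.py 0.457 -0.024
python3 - <<'E'
from h import *
o=get_obs(); tcp=o["eef_pos"]; M=grasp()[1]; im,d,P=cloud("wrist"); im=im.astype(int); L=(P-tcp)@M*1000
gry=(abs(im-[104,101,96]).max(-1)<25)&(abs(L[...,1])<50)&(L[...,2]<0)&(L[...,2]>-75)&(abs(L[...,0])<25)
for s in(-1,1):
    s=L[gry&(np.sign(L[...,1])==s)]; print("pad",len(s),np.percentile(s,[1,50,99],axis=0).round(0).tolist())
gr=(im[...,1]>im[...,0]*1.6)&(im[...,1]>im[...,2]*1.3)&(im[...,1]>50)
q=L[gr&(abs(L[...,0])<30)&(abs(L[...,1])<30)]; print("green",len(q),np.percentile(q,[2,50,98],axis=0).round(1).tolist())
E
```

```text
t: 18.4
eef_pos: [0.5174, 0.3224, 0.0828]
tool_rot: [0.241, 0.318, 0.917, 0.03]
contact_force: [-0.4, 0.7, 1.4]
gripper_width: 0.5
grasp_force: 0.0
t: 18.9
eef_pos: [0.5264, 0.3198, 0.065]
tool_rot: [0.24, 0.318, 0.917, 0.029]
contact_force: [-0.4, -0.8, -0.3]
gripper_width: 0.498
grasp_force: 0.0
t: 19.27
eef_pos: [0.5314, 0.319, 0.0554]
tool_rot: [0.24, 0.318, 0.917, 0.029]
contact_force: [0.1, 0.2, -0.8]
gripper_width: 0.498
grasp_force: 0.0
total [-1.6  0.6  3.8] [ 0.001  0.001 -0.002] rows 1 per row [-1.6, 0.6, 3.8] [0.0008, 0.0005, -0.0023]
q [-0.18  0.66 -0.91  2.04  1.33  0.99 -1.01] err g (mm) [ 1.6 -0.6 -3.8] n [ 45.8  -9.9 -88.3]
pad 1910 [[-9.0, -50.0, -71.0], [11.0, -36.0, -11.0], [25.0, -10.0, -9.0]]
pad 746 [[-3.0, 17.0, -72.0], [11.0, 27.0, -40.0], [25.0, 44.0, -9.0]]
green 4780 [[-17.5, -17.8, -55.0], [5.2, 0.5, -31.3], [20.7, 19.5, -21.8]]
```

```bash
python3 -m creep '[[0,1.8,-0.4,-3.5,0,0,0],[0,0,0,0,0,0,0],[-1,0,0,0,0,0,0],[-1,0,0,0,0,0,0],[-1,0,0,0,0,0,0]]' 60
python3 -m creep '[[-1,0,0,0,0,0,0]]'
python3 kp.py 1.5 -0.031
```

```text
t: 19.95
eef_pos: [0.5334, 0.3196, 0.0528]
tool_rot: [0.241, 0.318, 0.917, 0.03]
contact_force: [1.2, 1.8, 0.2]
gripper_width: 0.154
grasp_force: 61.2
t: 20.08
eef_pos: [0.5334, 0.3196, 0.0528]
tool_rot: [0.241, 0.318, 0.917, 0.03]
contact_force: [0.7, 2.0, 2.2]
gripper_width: 0.148
grasp_force: 61.3
total [-0.4 -0.7  0.2] [ 0.479 -0.101 -0.924] rows 7 per row [-0.1, -0.1, 0.0] [0.0684, -0.0144, -0.132]
q [-0.18  0.67 -0.91  2.04  1.34  0.99 -1.01] err g (mm) [ 0.4  0.7 -0.2] n [ 45.8  -9.9 -88.3]
```

```bash
python3 -m creep '[[-1,0,0,0,0.023,-0.005,-0.044],[-1,0,0,0,0.046,-0.010,-0.088],[-1,0,0,0,0.046,-0.010,-0.088],[-1,0,0,0,0.046,-0.010,-0.088],[-1,0,0,0,0.046,-0.010,-0.088]]'
python3 -m creep '[[-1,0,0,0,0.046,-0.010,-0.088],[-1,0,0,0,0.046,-0.010,-0.088],[-1,0,0,0,0.046,-0.010,-0.088],[-1,0,0,0,0.046,-0.010,-0.088],[-1,0,0,0,0,0,0]]'
python3 kp.py 1.5 -0.031; python3 -c "
from h import *
o=get_obs(); print(o['torque'],o['contact_force'])"
```

```text
t: 20.7
eef_pos: [0.5337, 0.3198, 0.0529]
tool_rot: [0.228, 0.515, 0.822, 0.084]
contact_force: [2.2, 3.3, 1.8]
gripper_width: 0.148
grasp_force: 61.2
t: 21.32
eef_pos: [0.534, 0.32, 0.0531]
tool_rot: [0.208, 0.666, 0.705, 0.128]
contact_force: [4.6, 3.8, 2.1]
gripper_width: 0.154
grasp_force: 61.2
total [-1.  -1.2 -0. ] [ 0.088 -0.015 -0.176] rows 2 per row [-0.5, -0.6, -0.0] [0.0441, -0.0073, -0.088]
q [-0.21  0.65 -0.87  2.04  1.32  0.96 -1.86] err g (mm) [ 0.9  1.1 -0. ] n [ 45.8  -9.9 -88.3]
[ 0.83012427 -0.21021282  0.3624998 ] [4.59788868 3.77303258 2.07521345]
```

```bash
python3 -m creep '[[-1,-0.4,-0.5,0,0.041,-0.009,-0.079],[-1,-0.4,-0.5,0,0.032,-0.007,-0.062],[-1,0,0,0,0.014,-0.003,-0.026],[-1,0,0,0,0,0,0]]'
python3 -c "
from h import *
o=get_obs(); print(o['torque'],o['torque']@np.array([-.458,.099,.883]))"; python3 kp.py 1.5 -0.031
python3 -m creep '[[-1,0,0,0,0.014,-0.003,-0.026],[-1,0,0,0,0.009,-0.002,-0.018],[-1,0,0,0,0,0,0]]'
python3 -c "
from h import *
o=get_obs(); print(o['torque'],o['torque']@np.array([-.458,.099,.883]))"; python3 kp.py 1.5 -0.031
```

```text
t: 21.82
eef_pos: [0.5341, 0.32, 0.0532]
tool_rot: [0.194, 0.729, 0.639, 0.148]
contact_force: [8.8, 6.0, -3.3]
gripper_width: 0.154
grasp_force: 60.3
[ 1.50412057 -0.5814126   0.85157531] 0.005493925310937558
total [-1.1 -1.1 -0.1] [-0.     0.005 -0.01 ] rows 1 per row [-1.1, -1.1, -0.1] [-0.0, 0.0049, -0.0105]
q [-0.21  0.64 -0.86  2.04  1.32  0.95 -2.05] err g (mm) [1.  1.  0.1] n [ 45.8  -9.9 -88.3]
t: 22.2
eef_pos: [0.5341, 0.32, 0.0532]
tool_rot: [0.191, 0.744, 0.622, 0.153]
contact_force: [9.7, 7.3, -3.3]
gripper_width: 0.151
grasp_force: 66.6
[ 0.77395683 -0.72761272  2.04622532] 1.3803110652378454
total [-1.1 -1.2 -0.2] [-0.021  0.011  0.03 ] rows 1 per row [-1.1, -1.2, -0.2] [-0.0212, 0.0106, 0.0297]
q [-0.22  0.64 -0.86  2.05  1.32  0.95 -2.1 ] err g (mm) [1.  1.1 0.1] n [ 45.8  -9.9 -88.3]
```

Torque rose to 1.4 N m, so the knob is on its stop. Open and back off along the panel normal.

```bash
python3 -m creep '[[-0.5,0,0,0,0,0,0],[0,0,0,0,0,0,0],[0,0,0,0,0,0,0],[0,0,0,0,0,0,0]]'
python3 -m creep '[[0,-4,0.8,7,0,0,0],[0,-8,1.8,16,0,0,0],[0,-10,2,20,0,0,0],[0,-12,2.5,22,0,0,0],[0,-12,2.5,22,0,0,0]]'
python3 -m creep '[[0,-14,3,25,0,0,0],[0,-14,3,25,0,0,0],[0,0,0,0,0,0,0]]'
python3 - <<'E'
from h import *
for n,f in (("wrist","w9"),("top","t9"),("side","s9")):
    im,d,P=cloud(n); np.savez(f+".npz",im=im,P=P)
E
python3 knob.py w9.npz
python3 - <<'E'
from h import *
z=np.load("s9.npz"); im,P=z["im"],z["P"]; a=np.load("side0.npz")
w=(P[...,0]>.57)&(P[...,0]<.672)&(abs(P[...,1]-.012)<.1)&(P[...,2]>.1)&(P[...,2]<.26)&(im.min(-1)>140); q=P[w]; print("tray white",len(q),np.percentile(q,[2,50,98],axis=0).round(3).tolist())
for s in(-1,1):
    q=P[(abs(P[...,1]-.012-s*.065)<.015)&(P[...,0]>.655)&(P[...,0]<.695)&(P[...,2]>.2)&(P[...,2]<.23)]; print("hook",s,len(q),np.percentile(q,[2,50,98],axis=0).round(4).tolist() if len(q) else "")
# unchanged objects: top diff
t=np.load("t9.npz"); t0=np.load("top0.npz")
for nm,(v,u) in dict(jar=(183,251),polish=(183,327),buffer=(202,366),file=(197,153),yellow=(273,353)).items():
    b=np.s_[v-14:v+14,u-14:u+14]; print(nm,np.abs(t["im"][b].astype(int)-t0["im"][b]).mean().round(1))
print(grasp()[0],get_obs()["contact_force"])
E
```

```text
t: 22.7
eef_pos: [0.5321, 0.3176, 0.0522]
tool_rot: [0.191, 0.746, 0.62, 0.15]
contact_force: [-0.2, 0.0, 0.2]
gripper_width: 0.499
grasp_force: 0.0
t: 23.32
eef_pos: [0.4856, 0.3277, 0.1405]
tool_rot: [0.191, 0.746, 0.62, 0.151]
contact_force: [0.0, 0.6, -0.5]
gripper_width: 0.496
grasp_force: 0.0
t: 23.7
eef_pos: [0.4578, 0.3353, 0.1918]
tool_rot: [0.191, 0.745, 0.62, 0.153]
contact_force: [-0.2, 0.0, -0.2]
gripper_width: 0.498
grasp_force: 0.0
panel n [-0.45811436  0.09900811  0.88336212] slope 27.949368159924195 yaw -12.195254515541814 8561 c [0.52206291 0.32862179 0.06110319]
h pct [ 3.9 14.9 44.9]
top 529 ((7.686943054199219, -6.286470413208008), (13.919050216674805, 40.82915115356445), 4.292250633239746)
bar angle ccw from up -85.29111676964835
grip [0.51042182 0.32470606 0.09739039]
disc -70 470 [  7.8 -76.4] 33.4
disc 0 528 [ 7.8 -6.9] 33.2
disc 70 766 [ 7.8 62.8] 33.4
black -70 ((7.35197639465332, -75.7576675415039), (12.662535667419434, 40.41886520385742), 83.64620971679688)
black 70 ((7.407205581665039, 63.02802276611328), (14.427302360534668, 40.139556884765625), 67.71571350097656)
white line 46 [-0.50386822 10.80267202]
tray white 871 [[0.593, -0.066, 0.106], [0.644, 0.041, 0.113], [0.67, 0.104, 0.204]]
hook -1 40 [[0.6614, -0.0631, 0.2004], [0.6724, -0.0498, 0.2042], [0.6817, -0.0388, 0.2073]]
hook 1 53 [[0.663, 0.065, 0.2001], [0.6733, 0.0786, 0.2032], [0.6835, 0.0917, 0.2083]]
jar 6.6
polish 3.7
buffer 2.2
file 54.1
yellow 16.4
[0.44977445 0.3345915  0.20551997] [ 0.64008146 -1.03365054 -0.92635348]
```

```bash
python3 -c "
from station import *
print(hand_in())"
```

```text
the job is handed in; nothing more can be done
None
```

The tray hangs on the drying rail with both hooks home behind the lip, and the green knob reads about 1.49 rad, at its 1.5 stop. The black knobs read unchanged and the arm is backed off; I handed in at about 24 s, without a final check on the nail file, which the arm hid from the camera.

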